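Grading flower shiitake from a drying screen

ROBOT

A 6-joint arm with a two-finger parallel gripper is mounted at the origin on the work surface. World frame = base frame: x ahead of the robot, y to its left, z up, the work surface at z = 0. Lengths are in m, angles in rad, forces in N, time in s.
With the tool pointing down it reaches from about 0.375 to 0.9 m from the base axis. Payload 3.1 kg.
Tool frame: the origin (TCP) lies midway between the tips of the shut fingers; the grasp point (between the pads) lies r.grip_depth behind it (r.grip_depth is the distance from the TCP to the grasp point, in m); z points along the fingers, y is the line along which they close (so a half turn about z gives the same grasp; the last joint's range is limited). The gripper opens to 85 mm and grips with 20 to 120 N. Pads are 22 mm wide; open, the fingers measure 114 mm over their backs; the gripper's body (76 mm by 85 mm) begins 54 mm behind the grasp point. The pads swing forward as they close: fully open they stand 13 mm farther back than shut.
Start: joints at [0.997, 0.527, 1.433, -0, 1.181, -0.178], TCP at [0.241, 0.577, 0.231] pointing down, gripper open.
Joint ranges: [-3.08, 3.08], [-0.75, 2.2], [0.22, 2.44], [-1.43, 4.57], [0, 2.65], [-2.85, 2.85]. Speed limits (rad/s): [2.79, 2.79, 3.14, 3.14, 3.14, 3.14].

INTERFACE

Orientations are given as a unit quaternion [w, x, y, z].
In Python, from rig import status, cams, ticket, r gives the robot as it stands.
- The arm moves only by the shell command python3 -m inch 'ROWS' [FORCE]. ROWS is JSON, a list of rows, each a list of 5 numbers: the shift along the tool's x, y, z in mm, then the turn about the tool's z in degrees, then the gripper command: -1 is shut, 1 is fully open, values between are in proportion. In form: [[tx, ty, tz, turn, hand], ...]. A call has 1 to 12 rows; each row is the pose to reach, as a shift and turn from the pose commanded when the call began, along the tool's axes at that moment; what a row does not reach only later rows make up. A row lasts 1/12 s, in which the tool goes at most 41.7 mm and 7.16 degrees, less where a joint would pass 70% of its speed; a pose out of reach is approached as far as the arm can. A call with a gripper value outside its range is refused whole. The fingers move at their own pace and stop on an object; FORCE is the grip in N (left out, the last holds). Time passes only in rows, so rows that repeat a pose let the fingers close. It gives the time, the measured TCP pose, the force, the opening and the grip force at its end, in the units of the state.
- status.get_obs(): the state, without advancing time (a new reading comes with each control period).
- cams.camera(name): name is "scene" or "top" or "wrist"; returns a dict with "pixels" (480x640x3 uint8, blue, green, red), "vfov" (degrees; the focal length in pixels is half the picture's height over the tangent of half this angle, whatever the lens; pixels are square), "cx", "cy" (the principal point, pixels), "position" and "rotation" of the camera in the world. Camera axes: x right, y down, z forward; pixel columns grow to the right and rows downward; lengths in m; the calibration is good to about 2 mm. A picture is of the moment at which its call begins. There is no depth.
- ticket.hand_in(): hands the job in; it is judged then, once.
The state is a dict: "time": time; "qpos": joint angles; "joint_vel": joint speeds; "tau": joint torques, N m; "tcp_pos": TCP position; "ee_rot": TCP orientation; "force": force on the tool from outside, world axes, zero at the start; "wrist_torque": the same for the moment, N m; "width": finger opening in m; "grip_force": force on a finger pad.
Only numpy, scipy, OpenCV 4.12 (cv2) and the standard library are available. Lean on these libraries where they do the work, as an engineer would, in place of code of your own. Each camera call takes 0.05 s, during which the arm holds its last target. There are 200 camera calls.

TASK

Pick the crackled, pale-fissured flower shiitake off the wooden drying screen and grade them by size: the large one into the pink tray, the medium one into the yellow tray and the two small ones, side by side, into the blue tray. Set each one down gently on the tray's floor, cap up, without dropping it, and leave the smooth dark-brown shiitake where they lie on the screen.

Things in the scene. Friction and masses are not known exactly. Their poses are not given: they have to be found in the camera images.
- flower_large: large flower shiitake, crackled cap: brown patches between cream fissures. Rigid, round, standing loose on the screen's mesh (8 mm above the table) on its short stem: cap 64 mm across, 42 mm tall, cap's upright rim 23 to 27 mm above its foot (pinch here), cap's underside 16 mm above the foot, stem 32 mm across, about 28 g. Origin: centre of the foot; z up through the cap.
- flower_medium: medium flower shiitake, crackled cap: brown patches between cream fissures. Rigid, round, standing loose on the screen's mesh (8 mm above the table) on its short stem: cap 50 mm across, 36 mm tall, cap's upright rim 19 to 23 mm above its foot (pinch here), cap's underside 12 mm above the foot, stem 25 mm across, about 20 g. Origin: centre of the foot; z up through the cap.
- flower_small_a: first of two alike: small flower shiitake, crackled cap: brown patches between cream fissures. Rigid, round, standing loose on the screen's mesh (8 mm above the table) on its short stem: cap 38 mm across, 30 mm tall, cap's upright rim 15 to 19 mm above its foot (pinch here), cap's underside 8 mm above the foot, stem 19 mm across, about 14 g. Origin: centre of the foot; z up through the cap.
- flower_small_b: second of two alike: small flower shiitake, crackled cap: brown patches between cream fissures. Rigid, round, standing loose on the screen's mesh (8 mm above the table) on its short stem: cap 38 mm across, 30 mm tall, cap's upright rim 15 to 19 mm above its foot (pinch here), cap's underside 8 mm above the foot, stem 19 mm across, about 14 g. Origin: centre of the foot; z up through the cap.
- plain_large: large smooth shiitake, plain very dark brown cap; to be left alone. Rigid, round, standing loose on the screen's mesh (8 mm above the table) on its short stem: cap 64 mm across, 42 mm tall, cap's upright rim 23 to 27 mm above its foot (pinch here), cap's underside 16 mm above the foot, stem 32 mm across, about 28 g. Origin: centre of the foot; z up through the cap.
- plain_medium: medium smooth shiitake, plain very dark brown cap; to be left alone. Rigid, round, standing loose on the screen's mesh (8 mm above the table) on its short stem: cap 50 mm across, 36 mm tall, cap's upright rim 19 to 23 mm above its foot (pinch here), cap's underside 12 mm above the foot, stem 25 mm across, about 20 g. Origin: centre of the foot; z up through the cap.
- plain_small: small smooth shiitake, plain very dark brown cap; to be left alone. Rigid, round, standing loose on the screen's mesh (8 mm above the table) on its short stem: cap 38 mm across, 30 mm tall, cap's upright rim 15 to 19 mm above its foot (pinch here), cap's underside 8 mm above the foot, stem 19 mm across, about 14 g. Origin: centre of the foot; z up through the cap.
- tray_pink: pink shallow square plastic tray for the large flower shiitake, fixed beside the screen, empty: outside 130 x 130 mm, 26 mm high, walls 4 mm, inside 122 x 122 mm, floor 4 mm above its origin. Origin: centre of its underside, on the table; x, y along its sides. A like grey tray with cut stems is not used.
- tray_yellow: yellow shallow square plastic tray for the medium flower shiitake, fixed beside the screen, empty: outside 130 x 130 mm, 26 mm high, walls 4 mm, inside 122 x 122 mm, floor 4 mm above its origin. Origin: centre of its underside, on the table; x, y along its sides. The drying screen (fixed, 400 mm square, about straight ahead of the robot) has a frame 18 mm wide, 24 mm high.
- tray_blue: blue shallow square plastic tray for the two small flower shiitake, fixed beside the screen, empty: outside 130 x 130 mm, 26 mm high, walls 4 mm, inside 122 x 122 mm, floor 4 mm above its origin. Origin: centre of its underside, on the table; x, y along its sides.
Mind the look-alikes: they are no part of the job. Leave any red or turquoise look-alike of the flower_small_b alone. What is shaped like the flower_small_a but red or turquoise is not meant.

How it is judged:
By the outcome, as a careful person would: the job done as asked, in the order asked, and still so for the second after the job is handed in, with the robot touching nothing.
It also fails if it takes over 99 s, if anything falls off the work surface, if the arm or the gripper's body presses on something with over 40 N, if the wrist force passes 120 N, or if a joint passes its speed limit or range.

## Working session

There is one attempt and no reset: what is moved stays moved. The work goes in short steps, Python scripts to look and compute and a shell command to move; the robot and the scene stay as the last step left them, time stands still between calls to the robot, and variables do not carry over. Pictures are saved under pics/ and viewed, at most 14 in all, crops included, and the job is handed in when it is done.

```bash
mkdir -p pics; ls
python3 - <<'E'
from rig import status,cams,r
import cv2
for n in("top","scene"):
    c=cams.camera(n); cv2.imwrite(f"pics/{n}0.png",c["pixels"]); print(n,c["vfov"],c["cx"],c["cy"],c["position"],c["rotation"])
    print([k for k in c])
o=status.get_obs(); print(o); print(r.grip_depth)
E
```

```text
pics
top 51.983163199058026 316.3767395198095 235.0566747657476 [0.34693329 0.00670535 1.12118076] [ 0.05956639 -0.69797321  0.71181778 -0.05099705]
['pixels', 'vfov', 'cx', 'cy', 'position', 'rotation']
scene 56.12666163752375 312.6764328759453 237.59928061609858 [1.19527036 0.08574354 0.6384962 ] [-0.27704829  0.59768398  0.68284112 -0.31582607]
['pixels', 'vfov', 'cx', 'cy', 'position', 'rotation']
{'time': 0.1, 'qpos': array([ 9.96534299e-01,  5.28391141e-01,  1.43378811e+00, -8.53255910e-06,
        1.18144219e+00, -1.78511987e-01]), 'joint_vel': array([-0.00051   , -0.00113521, -0.00330426,  0.00023507,  0.00033957,
       -0.00028032]), 'tau': array([-5.78941163e-04, -4.43305707e+01, -1.78586537e+01, -3.03846664e-04,
        3.86328378e-03, -1.27573531e-05]), 'tcp_pos': array([0.24055331, 0.57613363, 0.23041604]), 'ee_rot': array([-3.69183517e-04,  1.96584570e-01,  9.80486348e-01, -9.44833148e-04]), 'force': array([-0.04282494, -0.4697451 , -0.27200986]), 'wrist_torque': array([ 0.00959196, -0.05394799, -0.02238588]), 'grip_force': 0.0, 'width': 0.08554219031098313}
0.0187
```

View pics/top0.png

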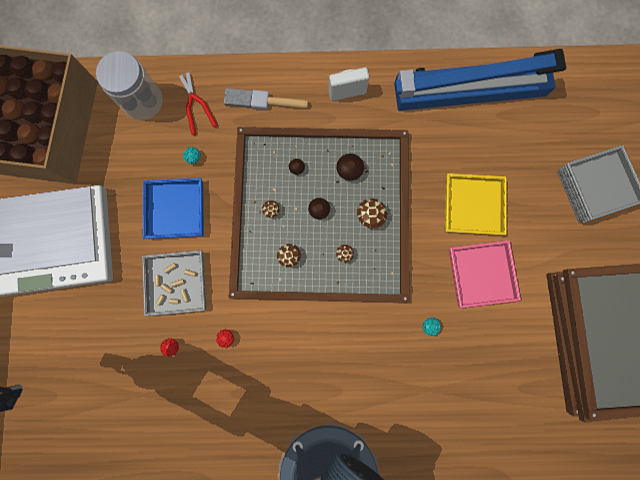

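View pics/scene0.png

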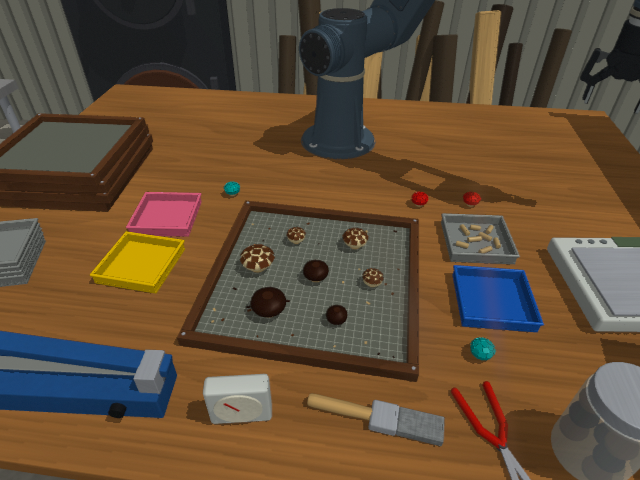

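```bash
cat > h.py <<'E'
import numpy as np,cv2
from scipy.spatial.transform import Rotation as R
rot=lambda q:R.from_quat(np.roll(q,-1)).as_matrix()
def ray(c,uv,z):
    f=240/np.tan(np.radians(c["vfov"])/2)
    uv=np.atleast_2d(uv).astype(float)
    q=np.asarray(c["rotation"]); M=rot(q) if q.shape==(4,) else q
    d=np.c_[(uv[:,0]-c["cx"])/f,(uv[:,1]-c["cy"])/f,np.ones(len(uv))]@M.T
    p=np.asarray(c["position"]); return p+d*((z-p[2])/d[:,2])[:,None]
def blobs(m,lo=60):
    cs,_=cv2.findContours(m.astype(np.uint8),cv2.RETR_EXTERNAL,cv2.CHAIN_APPROX_NONE)
    return [k for k in cs if cv2.contourArea(k)>lo]
def tool(obs,p): # shift in mm in tool axes from TCP to world point p
    return rot(obs["ee_rot"]).T@(np.asarray(p)-obs["tcp_pos"])*1000
E
python3 - <<'E'
from rig import cams,status
from h import *
for n in("top","scene"):
    c=cams.camera(n); im=c["pixels"]; hsv=cv2.cvtColor(im,cv2.COLOR_BGR2HSV); H,S,V=[hsv[...,i].astype(int) for i in range(3)]
    print(n)
    for nm,m in dict(blue=(H>105)&(H<125)&(S>150),yellow=(H>20)&(H<33)&(S>200)&(V>120),pink=(H>160)&(H<178)&(S>80)&(V>120)).items():
        k=max(blobs(m),key=cv2.contourArea) if n=="scene" or nm!="blue" else [b for b in blobs(m,1500) if cv2.boundingRect(b)[0]<250][0]
        (q:=cv2.minAreaRect(ray(c,k[:,0],.026)[:,:2].astype(np.float32)*1000)); print(nm,np.round(q[0],1),np.round(q[1],1),round(q[2],1))
    if n=="top":
        m=(S>90)|(V<60); m=cv2.morphologyEx(m.astype(np.uint8),cv2.MORPH_CLOSE,np.ones((5,5)))
        roi=np.zeros_like(m); roi[142:292,246:400]=1; m=cv2.morphologyEx(m*roi,cv2.MORPH_OPEN,np.ones((5,5)))
        for k in blobs(m,100):
            for z in (.025,.029,.033):
                p=ray(c,k[:,0],z)[:,:2].astype(np.float32)*1000; e=cv2.minEnclosingCircle(p);a=cv2.contourArea(p)
                print(cv2.boundingRect(k),z,np.round(e[0],1),round(2*e[1],1),"eqd",round(2*(a/np.pi)**.5,1),V[m>0].mean().round() if 0 else '')
E
```

```text
top
blue [589.8 345. ] [134.7 136.1] 2.1
yellow [ 584.5 -343.2] [137.6 135.2] 85.6
pink [ 425.9 -351.2] [135.4 137.5] 6.0
(337, 245, 16, 17) 0.025 [477.9 -44. ] 39.8 eqd 35.9 
(337, 245, 16, 17) 0.029 [477.4 -43.8] 39.6 eqd 35.7 
(337, 245, 16, 17) 0.033 [476.9 -43.6] 39.5 eqd 35.6 
(277, 244, 24, 23) 0.025 [475.8  81.6] 53.0 eqd 49.4 
(277, 244, 24, 23) 0.029 [475.3  81.3] 52.8 eqd 49.3 
(277, 244, 24, 23) 0.033 [474.8  81. ] 52.6 eqd 49.1 
(262, 201, 17, 16) 0.025 [582.8 122.6] 39.7 eqd 36.3 
(262, 201, 17, 16) 0.029 [582.  122.2] 39.6 eqd 36.2 
(262, 201, 17, 16) 0.033 [581.1 121.7] 39.4 eqd 36.1 
(357, 199, 30, 29) 0.025 [ 568.2 -107.4] 69.8 eqd 64.8 
(357, 199, 30, 29) 0.029 [ 567.4 -107. ] 69.5 eqd 64.5 
(357, 199, 30, 29) 0.033 [ 566.6 -106.6] 69.2 eqd 64.3 
(309, 198, 21, 21) 0.025 [582.1  11.3] 49.7 eqd 46.9 
(309, 198, 21, 21) 0.029 [581.3  11.3] 49.5 eqd 46.7 
(309, 198, 21, 21) 0.033 [580.4  11.3] 49.4 eqd 46.5 
(289, 159, 16, 15) 0.025 [682.   61.2] 38.0 eqd 34.8 
(289, 159, 16, 15) 0.029 [680.8  61. ] 37.8 eqd 34.7 
(289, 159, 16, 15) 0.033 [679.5  60.8] 37.7 eqd 34.5 
(337, 154, 30, 27) 0.025 [677.  -65.3] 70.7 eqd 62.7 
(337, 154, 30, 27) 0.029 [675.8 -65.1] 70.4 eqd 62.4 
(337, 154, 30, 27) 0.033 [674.6 -64.8] 70.2 eqd 62.2 
scene
blue [ 860.  -311.6] [105.7 277.1] 4.5
yellow [ 592.4 -341.5] [148.4 152.5] 85.5
pink [ 436.3 -349.7] [159.5 142.7] 6.0
```

```bash
python3 -m inch '[[-375,-330,0,-22.7,1],[-375,-330,0,-22.7,1],[-375,-330,0,-22.7,1],[-375,-330,0,-22.7,1],[-375,-330,0,-22.7,1],[-375,-330,0,-22.7,1],[-375,-330,0,-22.7,1],[-375,-330,0,-22.7,1],[-375,-330,0,-22.7,1],[-375,-330,0,-22.7,1],[-375,-330,0,-22.7,1],[-375,-330,0,-22.7,1]]' 30
python3 - <<'E'
from rig import status
from h import *
o=status.get_obs(); print(o["qpos"],rot(o["ee_rot"]).round(3),tool(o,[.567,-.107,.18]))
E
```

```text
time: 1.2
tcp_pos: [0.4584, 0.1292, 0.2314]
ee_rot: [0.0, -0.0, 1.0, 0.0]
force: [1.0, 1.1, -0.7]
width: 0.0855
grip_force: 0.0
[ 3.93787958e-02  3.28271777e-01  1.79507675e+00  1.59896289e-04
  1.01810742e+00 -1.53169197e+00] [[-1. -0.  0.]
 [-0.  1.  0.]
 [-0.  0. -1.]] [-108.53903216 -236.2154133    51.37352013]
```

```bash
python3 -m inch '[[-108.5,-236,51,0,1],[-108.5,-236,51,0,1],[-108.5,-236,51,0,1],[-108.5,-236,51,0,1],[-108.5,-236,51,0,1],[-108.5,-236,51,0,1],[-108.5,-236,51,0,1],[-108.5,-236,51,0,1],[-108.5,-236,51,0,1],[-108.5,-236,51,0,1]]'
python3 - <<'E'
from rig import status,cams
from h import *
c=cams.camera("wrist"); cv2.imwrite("pics/w1.png",c["pixels"]); print(c["vfov"],c["position"],rot(c["rotation"]).round(2) if np.size(c["rotation"])==4 else c["rotation"])
E
```

```text
time: 2.03
tcp_pos: [0.5656, -0.1036, 0.1802]
ee_rot: [-0.001, -0.0, 1.0, 0.001]
force: [0.1, -0.6, 0.3]
width: 0.0857
grip_force: 0.0
61.77770001142903 [ 0.4953429  -0.10384084  0.32256678] [[-0.    0.96  0.27]
 [ 1.    0.    0.  ]
 [ 0.    0.27 -0.96]]
```

View pics/w1.png

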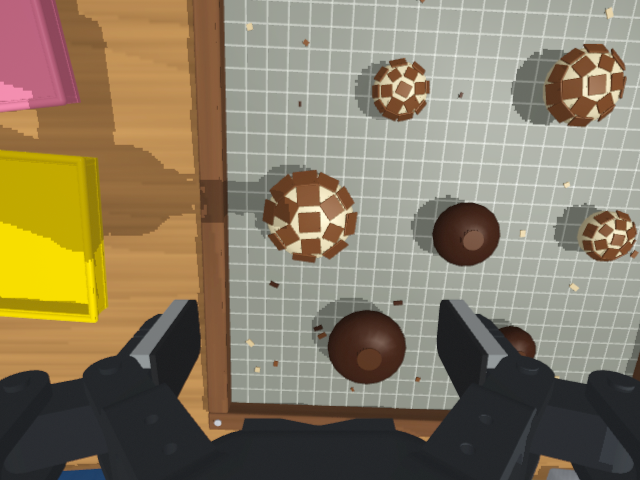

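```bash
cat >> h.py <<'E'
def wrist(boxes,tag=None):
    from rig import cams,status
    c=cams.camera("wrist"); im=c["pixels"]
    if tag: cv2.imwrite(f"pics/{tag}.png",im)
    hsv=cv2.cvtColor(im,cv2.COLOR_BGR2HSV).astype(int); H,S,V=[hsv[...,i] for i in range(3)]
    m=((S>60)).astype(np.uint8); m=cv2.morphologyEx(m,cv2.MORPH_CLOSE,np.ones((9,9))); m=cv2.morphologyEx(m,cv2.MORPH_OPEN,np.ones((9,9)))
    for x0,y0,x1,y1,z in boxes:
        k=np.zeros_like(m); k[y0:y1,x0:x1]=m[y0:y1,x0:x1]
        b=max(blobs(k),key=cv2.contourArea); p=ray(c,b[:,0],z)[:,:2].astype(np.float32)*1000
        M=cv2.moments(p.reshape(-1,1,2)); e=cv2.minEnclosingCircle(p)
        print(cv2.boundingRect(b),"cen",round(M["m10"]/M["m00"],1),round(M["m01"]/M["m00"],1),"enc",np.round(e[0],1),round(2*e[1],1),"eqd",round(2*(abs(M["m00"])/np.pi)**.5,1))
    print(status.get_obs()["tcp_pos"]*1000)
E
python3 -c "
from h import *
wrist([(240,150,370,275,.033),(360,50,435,128,.025),(530,35,632,132,.029),(570,200,638,268,.025)])"
```

```text
(263, 170, 93, 92) cen 564.4 -109.6 enc [ 565. -110.] 71.2 eqd 67.7
(372, 59, 57, 62) cen 475.4 -46.2 enc [475.2 -46. ] 41.6 eqd 39.7
(543, 44, 82, 82) cen 472.6 79.8 enc [472.5  79.7] 56.1 eqd 53.4
(578, 211, 57, 50) cen 581.5 120.6 enc [583.5 122.3] 52.7 eqd 42.7
[ 565.81072977 -103.0602423   180.61028871]
```

```bash
python3 -m inch '[[0,-5.4,30,0,1],[0,-5.4,60,0,1],[0,-5.4,90,0,1],[0,-5.4,115,0,1],[0,-5.4,135,0,1],[0,-5.4,150,0,1],[0,-5.4,160,0,1],[0,-5.4,167,0,1],[0,-5.4,171,0,1],[0,-5.4,171,0,1],[0,-5.4,171,0,1]]'; python3 -c "
from h import *
wrist([(240,150,370,275,.033)],'w2')"
```

```text
time: 3.05
tcp_pos: [0.5671, -0.1101, 0.01]
ee_rot: [0.001, -0.0, 1.0, -0.0]
force: [-0.2, -0.8, -0.3]
width: 0.0852
grip_force: 0.0
(240, 233, 130, 42) cen 538.3 -113.1 enc [ 540.4 -114.5] 41.7 eqd 23.9
[ 567.21908883 -110.3084313    10.21483533]
```

View pics/w2.png

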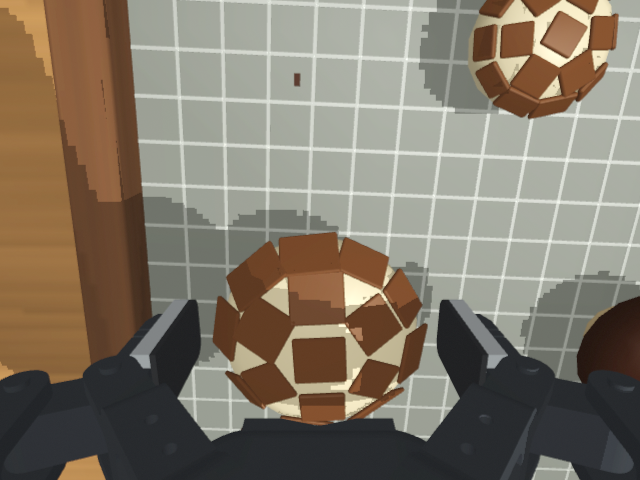

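```bash
python3 -m inch '[[1.5,0,0,0,0.6],[1.5,0,0,0,0.4],[1.5,0,0,0,0.2],[1.5,0,0,0,0],[1.5,0,0,0,-0.2],[1.5,0,0,0,-0.2],[1.5,0,0,0,-0.2],[1.5,0,0,0,-0.2]]' 25; python3 -c "
from h import *
wrist([],'w3')"
```

```text
time: 3.77
tcp_pos: [0.5652, -0.1104, 0.0104]
ee_rot: [0.0, -0.0, 1.0, -0.0]
force: [-1.5, 0.7, 6.4]
width: 0.0624
grip_force: 26.8
[ 565.21481778 -110.35918233   10.37955233]
```

View pics/w3.png

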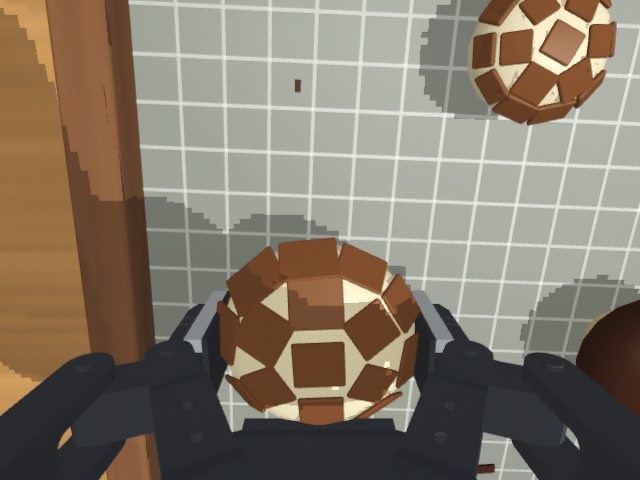

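```bash
python3 -m inch '[[0,0,-3,0,-0.2],[0,0,-10,0,-0.2],[0,0,-25,0,-0.2],[0,0,-45,0,-0.2],[15,-20,-65,0,-0.2],[32,-55,-75,0,-0.2],[50,-88,-75,0,-0.2],[68,-120,-75,0,-0.2],[86,-150,-75,0,-0.2],[104,-182,-75,0,-0.2],[122,-212,-75,0,-0.2],[138,-241,-75,0,-0.2]]'; python3 -m inch '[[0,0,0,0,-0.2],[0,0,0,0,-0.2],[0,0,0,0,-0.2]]'; python3 -c "
from h import *
wrist([],'w4')"
```

```text
time: 4.82
tcp_pos: [0.4259, -0.3529, 0.0848]
ee_rot: [0.0, 0.0, 1.0, -0.0]
force: [0.5, -0.7, -0.4]
width: 0.0624
grip_force: 27.5
time: 5.07
tcp_pos: [0.4269, -0.3509, 0.0845]
ee_rot: [-0.0, 0.0, 1.0, 0.0]
force: [0.3, 0.3, 0.1]
width: 0.0626
grip_force: 27.5
[ 427.21905669 -350.20645358   84.41999436]
```

View pics/w4.png

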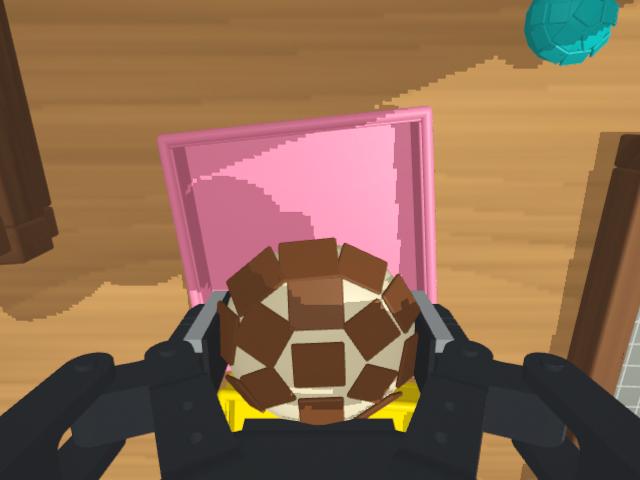

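```bash
python3 -m inch '[[0,0,20,0,-0.2],[0,0,40,0,-0.2],[0,0,55,0,-0.2],[0,0,65,0,-0.2],[0,0,71,0,-0.2],[0,0,75,0,-0.2],[0,0,76.5,0,-0.2],[0,0,76.5,0,-0.2],[0,0,76.5,0,-0.2]]'; python3 -m inch '[[0,0,0.5,0,-0.2],[0,0,1,0,-0.2],[0,0,1,0,-0.2]]'
```

```text
time: 5.87
tcp_pos: [0.4276, -0.3515, 0.0084]
ee_rot: [0.0, -0.0, 1.0, -0.0]
force: [0.1, -0.1, -0.4]
width: 0.0623
grip_force: 27.5
time: 6.12
tcp_pos: [0.4273, -0.3515, 0.0072]
ee_rot: [0.0, -0.0, 1.0, -0.0]
force: [0.5, 0.2, -1.4]
width: 0.0623
grip_force: 27.5
```

```bash
python3 -m inch '[[0,0,0.5,0,-0.2],[0,0,0.5,0,-0.2]]'; python3 -m inch '[[0,0,0.5,0,-0.2],[0,0,0.5,0,-0.2]]';  python3 -m inch '[[0,0,0.5,0,-0.2],[0,0,0.5,0,-0.2]]'
```

```text
time: 6.28
tcp_pos: [0.4272, -0.3514, 0.0065]
ee_rot: [0.0, -0.0, 1.0, -0.0]
force: [0.5, 0.7, 0.3]
width: 0.0624
grip_force: 27.6
time: 6.45
tcp_pos: [0.4272, -0.3514, 0.0064]
ee_rot: [0.0, -0.0, 1.0, -0.0]
force: [-1.2, 0.6, 4.9]
width: 0.0627
grip_force: 27.8
time: 6.62
tcp_pos: [0.4272, -0.3514, 0.0064]
ee_rot: [0.0, -0.0, 1.0, -0.0]
force: [-1.0, 1.0, 8.5]
width: 0.0627
grip_force: 28.1
```

```bash
python3 -m inch '[[0,0,-0.5,0,-0.2],[0,0,-0.5,0,0.5],[0,0,-0.5,0,0.6],[0,0,-0.5,0,0.7],[0,0,-0.5,0,0.8],[0,0,-0.5,0,0.8],[0,0,-10,0,0.8],[0,0,-25,0,0.8],[0,0,-50,0,0.8],[0,0,-80,0,0.8],[0,0,-110,0,0.8],[0,0,-120,0,0.8]]'; python3 -c "
from h import *
wrist([],'w5')"
```

```text
time: 7.62
tcp_pos: [0.4287, -0.3529, 0.1298]
ee_rot: [0.002, -0.0, 1.0, -0.003]
force: [0.1, -1.3, 0.3]
width: 0.0766
grip_force: 0.0
[ 429.00811178 -353.29409849  130.09810468]
```

View pics/w5.png

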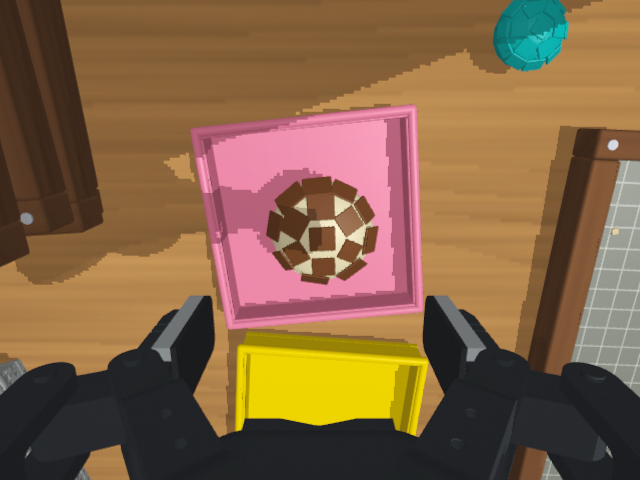

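```bash
python3 -m inch '[[-3,25,0,0,0.7],[-7,65,0,0,0.7],[-11,106,0,0,0.7],[-15,147,0,0,0.7],[-20,188,0,0,0.7],[-24,229,0,0,0.7],[-28,270,0,0,0.7],[-33,311,0,0,0.7],[-37,352,0,0,0.7],[-41,390,0,0,0.7],[-45,420,0,0,0.7],[-45,433,0,0,0.7]]'; python3 -m inch '[[0,0,0,0,0.7],[0,0,0,0,0.7],[0,0,0,0,0.7]]'; python3 -c "
from h import *
wrist([(250,120,400,320,.029)],'w6')"
```

```text
time: 8.67
tcp_pos: [0.4714, 0.0853, 0.1246]
ee_rot: [-0.001, -0.002, 1.0, 0.0]
force: [0.0, 0.1, 0.7]
width: 0.0724
grip_force: 0.0
time: 8.92
tcp_pos: [0.4716, 0.0812, 0.1248]
ee_rot: [-0.001, -0.0, 1.0, -0.0]
force: [-0.0, -0.4, 0.1]
width: 0.0729
grip_force: 0.0
(270, 199, 88, 83) cen 474.0 78.0 enc [474.1  78.3] 55.3 eqd 52.7
[471.69931092  80.86916431 124.90844283]
```

```bash
python3 -m inch '[[-2.5,-1.5,25,0,0.7],[-2.5,-1.5,55,0,0.7],[-2.5,-1.5,80,0,0.7],[-2.5,-1.5,98,0,0.7],[-2.5,-1.5,109,0,0.7],[-2.5,-1.5,115,0,0.7],[-2.5,-1.5,117,0,0.7],[-2.5,-1.5,117,0,0.7],[-2.5,-1.5,117,0,0.7]]'; python3 -m inch '[[0,0,0,0,0.4],[0,0,0,0,0.3],[0,0,0,0,0.2],[0,0,0,0,0.1],[0,0,0,0,-0.1],[0,0,0,0,-0.3],[0,0,0,0,-0.4],[0,0,0,0,-0.4],[0,0,0,0,-0.4]]' 25
```

```text
time: 9.72
tcp_pos: [0.475, 0.0798, 0.0088]
ee_rot: [0.001, 0.0, 1.0, -0.0]
force: [0.2, -0.5, -0.0]
width: 0.0725
grip_force: 0.0
time: 10.47
tcp_pos: [0.4749, 0.0803, 0.0093]
ee_rot: [0.001, -0.0, 1.0, -0.0]
force: [-0.7, -1.7, 5.5]
width: 0.0482
grip_force: 24.8
```

```bash
python3 -m inch '[[0,0,-3,0,-0.4],[0,0,-10,0,-0.4],[0,0,-28,0,-0.4],[0,0,-50,0,-0.4],[-5,-20,-70,0,-0.4],[-14,-55,-78,0,-0.4],[-24,-94,-78,0,-0.4],[-34,-133,-78,0,-0.4],[-44,-172,-78,0,-0.4],[-54,-211,-78,0,-0.4],[-64,-250,-78,0,-0.4],[-74,-289,-78,0,-0.4]]'; python3 -m inch '[[-10,-39,0,0,-0.4],[-20,-78,0,0,-0.4],[-29,-110,0,0,-0.4],[-36,-131,0,0,-0.4],[-36,-134,0,0,-0.4],[-36,-134,0,0,-0.4],[-36,-134,0,0,-0.4],[-36,-134,0,0,-0.4]]'; python3 -c "
from h import *
wrist([],'w7')"
```

```text
time: 11.47
tcp_pos: [0.5485, -0.2106, 0.0869]
ee_rot: [0.0, -0.0, 1.0, 0.0]
force: [0.3, -0.1, 0.4]
width: 0.0478
grip_force: 25.9
time: 12.13
tcp_pos: [0.5838, -0.3404, 0.0861]
ee_rot: [-0.001, -0.001, 1.0, 0.001]
force: [-0.4, -0.3, -0.8]
width: 0.048
grip_force: 25.9
[ 584.03493594 -340.44364904   86.25234325]
```

View pics/w7.png

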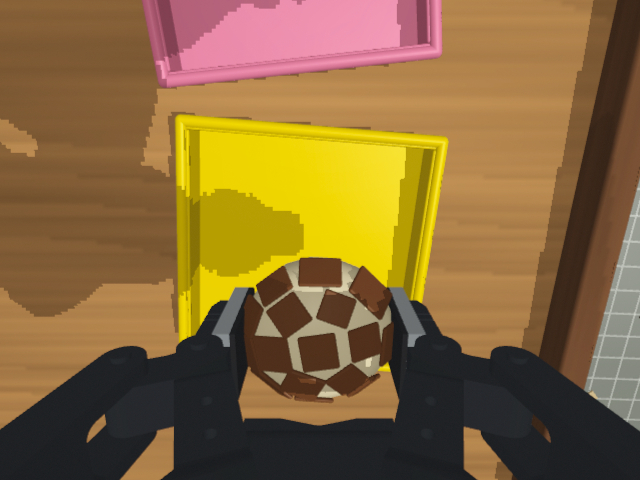

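```bash
python3 -m inch '[[0,-3,20,0,-0.4],[0,-3,42,0,-0.4],[0,-3,58,0,-0.4],[0,-3,68,0,-0.4],[0,-3,74,0,-0.4],[0,-3,78,0,-0.4],[0,-3,79.5,0,-0.4],[0,-3,79.5,0,-0.4],[0,-3,79.5,0,-0.4],[0,-3,79.5,0,-0.4]]'; python3 -m inch '[[0,0,0.5,0,-0.4],[0,0,0.5,0,-0.4]]'; python3 -m inch '[[0,0,0.5,0,-0.4],[0,0,0.5,0,-0.4]]'
```

```text
time: 13.02
tcp_pos: [0.5852, -0.3462, 0.0078]
ee_rot: [0.001, -0.0, 1.0, -0.001]
force: [0.3, 0.1, 0.1]
width: 0.0483
grip_force: 25.9
time: 13.18
tcp_pos: [0.5849, -0.3459, 0.0068]
ee_rot: [0.0, -0.0, 1.0, -0.0]
force: [0.0, 0.3, -0.0]
width: 0.0481
grip_force: 25.9
time: 13.35
tcp_pos: [0.5847, -0.3457, 0.0059]
ee_rot: [0.0, -0.0, 1.0, -0.0]
force: [0.4, 1.2, 0.8]
width: 0.0481
grip_force: 25.9
```

```bash
python3 -m inch '[[0,0,0.5,0,-0.4],[0,0,0.5,0,-0.4]]'; python3 -m inch '[[0,0,0.4,0,-0.4],[0,0,0.4,0,-0.4]]'
```

```text
time: 13.52
tcp_pos: [0.5847, -0.3458, 0.0054]
ee_rot: [0.0, -0.0, 1.0, -0.0]
force: [0.1, -0.2, 1.6]
width: 0.0475
grip_force: 26.0
time: 13.68
tcp_pos: [0.5847, -0.3457, 0.0054]
ee_rot: [0.0, -0.0, 1.0, -0.0]
force: [-1.6, 0.8, 3.2]
width: 0.0478
grip_force: 26.2
```

```bash
python3 -m inch '[[0,0,0,0,0.2],[0,0,0,0,0.3],[0,0,0,0,0.4],[0,0,0,0,0.5],[0,0,0,0,0.55],[0,0,0,0,0.55],[0,0,-10,0,0.55],[0,0,-25,0,0.55],[0,0,-50,0,0.55],[0,0,-80,0,0.55],[0,0,-110,0,0.55],[0,0,-120,0,0.55]]'; python3 -c "
from h import *
wrist([],'w8')"
```

```text
time: 14.68
tcp_pos: [0.5873, -0.3478, 0.1318]
ee_rot: [0.004, -0.0, 1.0, -0.003]
force: [1.0, -0.8, 0.4]
width: 0.0662
grip_force: 0.0
[ 587.66705297 -348.03370812  132.17328331]
```

View pics/w8.png

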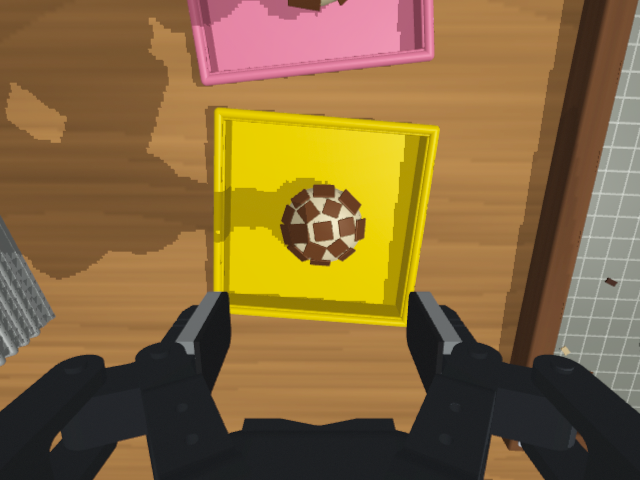

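```bash
python3 -m inch '[[8,22,0,0,0.5],[21,58,0,0,0.5],[35,96,0,0,0.5],[49,134,0,0,0.5],[63,172,0,0,0.5],[77,210,0,0,0.5],[91,248,0,0,0.5],[102,280,0,0,0.5],[110,300,0,0,0.5],[110,303,0,0,0.5],[110,303,0,0,0.5],[110,303,0,0,0.5]]'; python3 -c "
from h import *
wrist([(250,120,400,320,.025)])"
```

```text
time: 15.73
tcp_pos: [0.4756, -0.0434, 0.125]
ee_rot: [0.001, -0.0, 1.0, -0.0]
force: [0.3, 0.1, 0.4]
width: 0.0642
grip_force: 0.0
(282, 205, 64, 63) cen 476.5 -46.8 enc [476.3 -46.6] 41.7 eqd 39.9
[475.83736189 -43.89471793 125.01741364]
```

```bash
python3 -m inch '[[-0.5,-1.3,25,0,0.5],[-0.5,-1.3,55,0,0.5],[-0.5,-1.3,80,0,0.5],[-0.5,-1.3,98,0,0.5],[-0.5,-1.3,109,0,0.5],[-0.5,-1.3,115,0,0.5],[-0.5,-1.3,117,0,0.5],[-0.5,-1.3,117,0,0.5],[-0.5,-1.3,117,0,0.5]]'; python3 -m inch '[[0,0,0,0,0.2],[0,0,0,0,0.1],[0,0,0,0,0],[0,0,0,0,-0.1],[0,0,0,0,-0.3],[0,0,0,0,-0.5],[0,0,0,0,-0.6],[0,0,0,0,-0.6],[0,0,0,0,-0.6]]' 25
```

```text
time: 16.53
tcp_pos: [0.4757, -0.0447, 0.0083]
ee_rot: [0.001, 0.0, 1.0, -0.0]
force: [-0.2, -0.3, -0.9]
width: 0.064
grip_force: 0.0
time: 17.28
tcp_pos: [0.4754, -0.0441, 0.0085]
ee_rot: [0.001, -0.0, 1.0, -0.0]
force: [-1.0, 0.2, 6.2]
width: 0.0362
grip_force: 24.6
```

```bash
python3 -m inch '[[0,0,-3,0,-0.6],[0,0,-10,0,-0.6],[0,0,-28,0,-0.6],[0,0,-50,0,-0.6],[-5,20,-70,0,-0.6],[-12,55,-78,0,-0.6],[-20,94,-78,0,-0.6],[-29,133,-78,0,-0.6],[-38,172,-78,0,-0.6],[-47,211,-78,0,-0.6],[-56,250,-78,0,-0.6],[-64,289,-78,0,-0.6]]'; python3 -m inch '[[-9,39,0,0,-0.6],[-16,70,0,0,-0.6],[-21,92,0,0,-0.6],[-22,100,0,0,-0.6],[-22,100,0,0,-0.6],[-22,100,0,0,-0.6],[-22,100,0,0,-0.6]]'; python3 -c "
from h import *
wrist([],'w9')"
```

```text
time: 18.28
tcp_pos: [0.5389, 0.2471, 0.0864]
ee_rot: [0.0, -0.0, 1.0, -0.0]
force: [1.3, -0.2, -0.5]
width: 0.0361
grip_force: 25.1
time: 18.87
tcp_pos: [0.5601, 0.3433, 0.0857]
ee_rot: [-0.001, 0.0, 1.0, -0.001]
force: [-0.4, -0.2, -0.7]
width: 0.0362
grip_force: 25.1
[560.32870378 343.09475397  85.80391786]
```

View pics/w9.png

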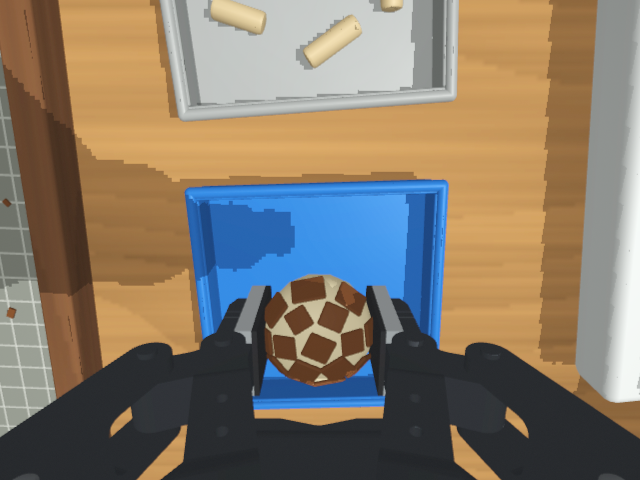

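```bash
python3 -m inch '[[0,1.5,20,0,-0.6],[0,1.5,42,0,-0.6],[0,1.5,58,0,-0.6],[0,1.5,68,0,-0.6],[0,1.5,74,0,-0.6],[0,1.5,78,0,-0.6],[0,1.5,79.5,0,-0.6],[0,1.5,79.5,0,-0.6],[0,1.5,79.5,0,-0.6],[0,1.5,79.5,0,-0.6]]'; python3 -m inch '[[0,0,0.5,0,-0.6],[0,0,0.8,0,-0.6],[0,0,0.8,0,-0.6]]'; python3 -m inch '[[0,0,0.5,0,-0.6],[0,0,0.5,0,-0.6]]'; python3 -m inch '[[0,0,0.4,0,-0.6],[0,0,0.4,0,-0.6]]'
```

```text
time: 19.75
tcp_pos: [0.5615, 0.3468, 0.0073]
ee_rot: [0.001, -0.0, 1.0, 0.0]
force: [-0.6, 0.2, 0.5]
width: 0.0361
grip_force: 25.1
time: 20.0
tcp_pos: [0.561, 0.3466, 0.0059]
ee_rot: [0.0, -0.0, 1.0, 0.0]
force: [-0.3, -0.4, -0.8]
width: 0.0362
grip_force: 25.1
time: 20.17
tcp_pos: [0.5608, 0.3465, 0.0051]
ee_rot: [-0.0, -0.0, 1.0, 0.0]
force: [-0.4, 0.9, 0.2]
width: 0.0363
grip_force: 25.1
time: 20.33
tcp_pos: [0.5609, 0.3465, 0.0047]
ee_rot: [0.0, -0.0, 1.0, 0.0]
force: [0.3, 0.5, 0.3]
width: 0.0363
grip_force: 25.1
```

```bash
python3 -m inch '[[0,0,0.4,0,-0.6],[0,0,0.4,0,-0.6]]'; python3 -m inch '[[0,0,0.3,0,-0.6],[0,0,0.3,0,-0.6]]'
```

```text
time: 20.5
tcp_pos: [0.5609, 0.3465, 0.0046]
ee_rot: [0.0, -0.0, 1.0, 0.0]
force: [0.3, -1.1, 3.5]
width: 0.0362
grip_force: 25.3
time: 20.67
tcp_pos: [0.5609, 0.3465, 0.0046]
ee_rot: [0.0, -0.0, 1.0, 0.0]
force: [-1.6, -0.2, 4.7]
width: 0.036
grip_force: 25.4
```

```bash
python3 -m inch '[[0,0,0,0,-0.05],[0,0,0,0,0.05],[0,0,0,0,0.15],[0,0,0,0,0.25],[0,0,0,0,0.25],[0,0,0,0,0.25],[0,0,-10,0,0.25],[0,0,-25,0,0.25],[0,0,-50,0,0.25],[0,0,-80,0,0.25],[0,0,-110,0,0.25],[0,0,-120,0,0.25]]'; python3 -c "
from h import *
wrist([],'w10')"; python3 -m inch '[[-3,-25,0,0,0.5],[-7,-62,0,0,0.5],[-10,-100,0,0,0.5],[-14,-140,0,0,0.5],[-18,-180,0,0,0.5],[-21,-210,0,0,0.5],[-21,-224,0,0,0.5],[-21,-224,0,0,0.5],[-21,-224,0,0,0.5],[-21,-224,0,0,0.5]]'; python3 -c "
from h import *
wrist([(250,120,400,320,.025)])"
```

```text
time: 21.67
tcp_pos: [0.5639, 0.3479, 0.1306]
ee_rot: [0.005, -0.0, 1.0, 0.002]
force: [-0.1, 0.3, 0.1]
width: 0.0529
grip_force: 0.0
[564.25997073 348.00030251 130.98503534]
time: 22.55
tcp_pos: [0.5815, 0.1236, 0.1238]
ee_rot: [-0.0, -0.0, 1.0, 0.0]
force: [0.2, -0.2, -0.6]
width: 0.0641
grip_force: 0.0
(278, 205, 64, 62) cen 581.7 118.3 enc [581.4 118.8] 42.1 eqd 39.9
[581.56295734 124.03289844 123.86371937]
```

View pics/w10.png

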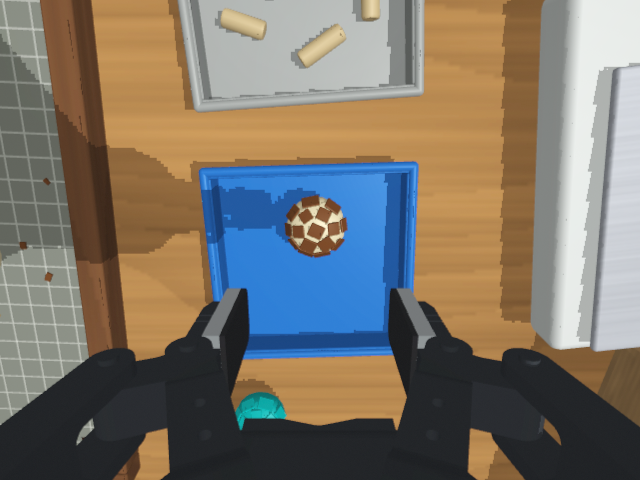

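```bash
python3 -m inch '[[0,-4.3,25,0,0.5],[0,-4.3,55,0,0.5],[0,-4.3,80,0,0.5],[0,-4.3,98,0,0.5],[0,-4.3,109,0,0.5],[0,-4.3,114,0,0.5],[0,-4.3,116,0,0.5],[0,-4.3,116,0,0.5],[0,-4.3,116,0,0.5]]'; python3 -m inch '[[0,0,0,0,0.2],[0,0,0,0,0.1],[0,0,0,0,0],[0,0,0,0,-0.1],[0,0,0,0,-0.3],[0,0,0,0,-0.5],[0,0,0,0,-0.6],[0,0,0,0,-0.6],[0,0,0,0,-0.6]]' 25
```

```text
time: 23.35
tcp_pos: [0.5828, 0.1186, 0.009]
ee_rot: [0.001, -0.0, 1.0, 0.0]
force: [0.4, 0.1, -0.6]
width: 0.0643
grip_force: 0.0
time: 24.1
tcp_pos: [0.5824, 0.1182, 0.0088]
ee_rot: [0.0, -0.0, 1.0, -0.0]
force: [-1.2, 0.1, 6.5]
width: 0.0361
grip_force: 24.8
```

```bash
python3 -m inch '[[0,0,-3,0,-0.6],[0,0,-10,0,-0.6],[0,0,-28,0,-0.6],[0,0,-50,0,-0.6],[-3,20,-70,0,-0.6],[-8,55,-78,0,-0.6],[-14,94,-78,0,-0.6],[-20,133,-78,0,-0.6],[-26,172,-78,0,-0.6],[-32,205,-78,0,-0.6],[-35,226,-78,0,-0.6],[-35,228,-78,0,-0.6]]'; python3 -m inch '[[0,0,0,0,-0.6],[0,0,0,0,-0.6],[0,0,20,0,-0.6],[0,0,42,0,-0.6],[0,0,58,0,-0.6],[0,0,68,0,-0.6],[0,0,74,0,-0.6],[0,0,78,0,-0.6],[0,0,79.5,0,-0.6],[0,0,79.5,0,-0.6],[0,0,79.5,0,-0.6],[0,0,79.5,0,-0.6]]'; python3 -m inch '[[0,0,0.5,0,-0.6],[0,0,1,0,-0.6],[0,0,1,0,-0.6]]'
```

```text
time: 25.1
tcp_pos: [0.617, 0.3512, 0.0864]
ee_rot: [0.001, -0.002, 1.0, 0.001]
force: [-0.7, 0.2, -0.1]
width: 0.036
grip_force: 25.1
time: 26.1
tcp_pos: [0.6175, 0.3465, 0.0075]
ee_rot: [0.001, -0.0, 1.0, 0.0]
force: [0.5, -0.0, -0.1]
width: 0.036
grip_force: 25.1
time: 26.35
tcp_pos: [0.6169, 0.3463, 0.0058]
ee_rot: [0.0, -0.0, 1.0, 0.0]
force: [-0.5, 0.7, -0.0]
width: 0.0359
grip_force: 25.1
```

```bash
python3 -m inch '[[0,0,0.5,0,-0.6],[0,0,0.5,0,-0.6]]'; python3 -m inch '[[0,0,0.4,0,-0.6],[0,0,0.4,0,-0.6]]';  python3 -m inch '[[0,0,0.4,0,-0.6],[0,0,0.4,0,-0.6]]'
```

```text
time: 26.52
tcp_pos: [0.6168, 0.3462, 0.005]
ee_rot: [-0.0, -0.0, 1.0, -0.0]
force: [0.1, -0.2, -0.4]
width: 0.0363
grip_force: 25.1
time: 26.68
tcp_pos: [0.6168, 0.3462, 0.0049]
ee_rot: [-0.0, -0.0, 1.0, -0.0]
force: [-1.7, 0.7, 2.0]
width: 0.0361
grip_force: 25.2
time: 26.85
tcp_pos: [0.6169, 0.3462, 0.0048]
ee_rot: [0.0, -0.0, 1.0, -0.0]
force: [-1.2, 0.1, 3.8]
width: 0.0361
grip_force: 25.4
```

Contact; release, rise and check from above.

```bash
python3 -m inch '[[0,0,0,0,-0.05],[0,0,0,0,0.05],[0,0,0,0,0.15],[0,0,0,0,0.25],[0,0,0,0,0.25],[0,0,0,0,0.25],[0,0,-10,0,0.25],[0,0,-25,0,0.25],[0,0,-50,0,0.25],[0,0,-80,0,0.25],[0,0,-115,0,0.25],[0,0,-150,0,0.25]]'; python3 -m inch '[[0,0,0,0,0.25],[0,0,0,0,0.25],[0,0,0,0,0.25],[0,0,0,0,0.25]]'; python3 -c "
from h import *
from rig import cams
wrist([],'w11')
a=cams.camera('scene')['pixels'];cv2.imwrite('pics/s1.png',a)"
```

```text
time: 27.85
tcp_pos: [0.6168, 0.3462, 0.1571]
ee_rot: [0.0, -0.0, 1.0, 0.0]
force: [0.6, 0.1, 0.4]
width: 0.0537
grip_force: 0.0
time: 28.18
tcp_pos: [0.6159, 0.3458, 0.1534]
ee_rot: [-0.001, -0.0, 1.0, -0.0]
force: [0.2, -0.3, 0.5]
width: 0.0535
grip_force: 0.0
[615.72935624 345.79049461 152.81071638]
```

View pics/w11.png

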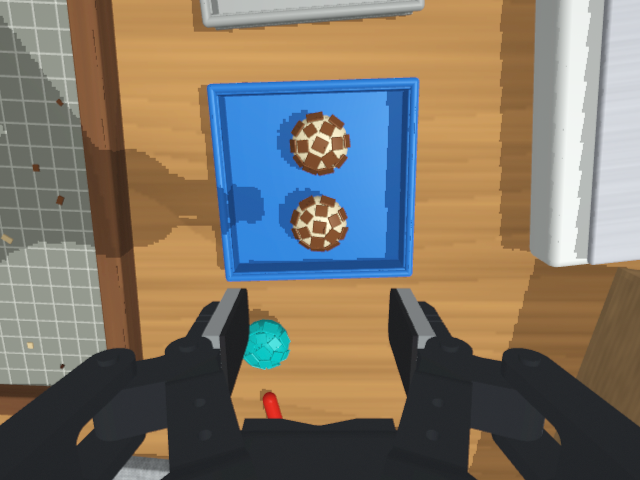

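View pics/s1.png

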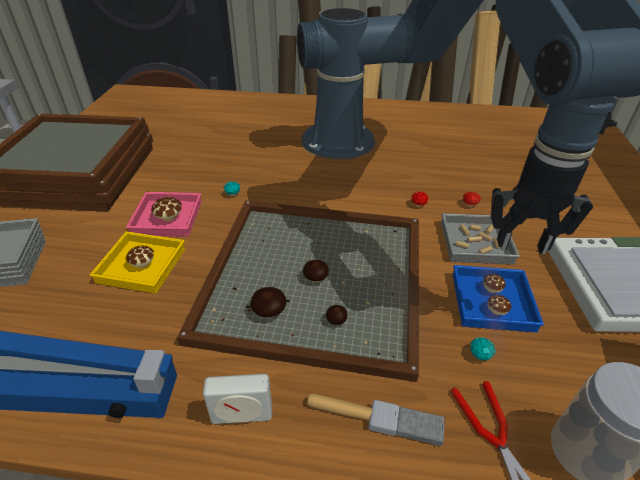

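The scene view shows the large flower in the pink tray (166,208), the medium in the yellow (139,256) and both smalls side by side in the blue (494,284 and 499,305), all cap up. The three plain ones have not moved.

```bash
python3 -c "
from rig import ticket
print(ticket.hand_in())"
```

```text
the job is handed in; nothing more can be done
None
```

The job is handed in at about 28 s: the large flower shiitake is in the pink tray, the medium in the yellow and the two small side by side in the blue, all cap up, and the three smooth ones are still where they lay on the screen.

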